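# Hang the saddle sign on the rail and hold a spring clip open around its card

## Robot

A 6-joint arm with a two-finger parallel gripper is mounted at the origin on the work surface. World frame = base frame: x ahead of the robot, y to its left, z up, the work surface at z = 0. Lengths are in m, angles in rad, forces in N, time in s.
With the tool pointing down it reaches from about 0.25 to 0.85 m from the base axis. Payload 12.5 kg.
Tool frame: the origin (TCP) lies on the centre line of the jaws, within the pads' length; the fingertips stand ctrl.tips_ahead ahead of it and the grasp point (between the pads) lies 5 mm behind it (ctrl.tips_ahead is the distance from the TCP to the fingertips, in m); z points along the fingers, y is the line along which they close (so a half turn about z gives the same grasp; the last joint's range is limited). The gripper opens to 93 mm and grips with 3 to 60 N. Pads are 15 mm wide; open, the fingers measure 128 mm over their backs; the gripper's body (75 mm by 188 mm) begins 65 mm behind the grasp point.
Start: joints at [1.083, 0.351, 1.652, -0, 1.139, -0.085], TCP at [0.216, 0.506, 0.198] pointing down, gripper open.
Joint ranges: [-2.75, 2.75], [-0.79, 2.1], [0.01, 2.65], [-1.57, 4.71], [0.07, 3.14], [-2.87, 2.87]. Speed limits (rad/s): [2.22, 2.22, 2.79, 3.14, 3.14, 3.14].

## Interface

Orientations are given as [roll, pitch, yaw] about the fixed x, y, z axes, in that order (R = Rz(yaw) Ry(pitch) Rx(roll)).
In Python, from plant import status, grab_frame, camera_model, ctrl gives the robot as it stands.
- The arm moves only by the tool move_arm, never from a script. Its argument "targets" is a list of rows, each an object of numbers: "x", "y", "z": the shift along the world's x, y, z each as a share of 20 cm, from -1 to 1; "rx", "ry", "rz": the turn, a rotation vector about the world's x, y, z each as a share of 45 degrees, from -1 to 1; "grip": the opening, from -1 (shut) to 1 (fully open), so that 0 is half open. A call has 1 to 20 rows; each row shifts and turns the commanded pose from where the row before left it; what a row does not reach is not made up. A row lasts 1/8 s, in which the tool goes at most 62.5 mm and 10.7 degrees, less where a joint would pass 70% of its speed; a pose out of reach is approached as far as the arm can. A call with a number of a shift or a turn outside -1 to 1 is refused whole. A call with a gripper value outside its range is refused whole. The fingers move at their own pace and stop on an object; "newtons" is the grip in N (left out, the last holds). Time passes only in rows, so rows that do not move let the fingers close. It gives the time, the measured TCP pose, the force, the opening and the grip force at its end, in the units of the state.
- status.observe(): the state, without advancing time (a new reading comes with each control period).
- grab_frame(name): name is "scene" or "top" or "wrist"; returns the picture (400x640x3 uint8, red, green, blue); there is no depth.
- camera_model(name): a dict with "camera_matrix" (3x3 intrinsics, pixels), "R" (3x3) and "t" (3): a world point X has camera coordinates R X + t; the wrist camera has in their place "T_tool_cam" (4x4, takes a point from camera to tool coordinates, whose origin is the TCP and whose axes are the flange's). Camera axes: x right, y down, z forward; pixel columns grow to the right and rows downward; lengths in m; the calibration is good to about 2 mm. A picture is of the moment at which its call begins: read the wrist's pose just before it. camera_model takes no time and is no camera call.
- ctrl.hand_in(): hands the job in; it is judged then, once.
The state is a dict: "time": time; "qpos": joint angles; "qd": joint speeds; "joint_efforts": joint torques, N m; "position": TCP position; "tcp_rot": TCP orientation; "wrist_force": force on the tool from outside, world axes, zero at the start; "moment": the same for the moment, N m; "finger_gap": finger opening in m; "grip_force": force on a finger pad.
Only numpy, scipy, OpenCV 4.12 (cv2) and the standard library are available. Lean on these libraries where they do the work, as an engineer would, in place of code of your own. Each camera call takes 0.05 s, during which the arm holds its last target. There are 200 camera calls.

## Task

Set the saddle sign astride the chrome rail, fully down and about at the rail's middle, and let go of it. Then squeeze the handles of the spring clip on its stand to open it, lift it off and lower it, held wide open, over the middle of the top edge of the sign's card, so that the jaws reach well down on both sides of the card but touch nothing (a note is about to be slipped in). Finish while still holding the clip gaping there; do not release it, and leave the mug, tape roll and carton alone.

Things in the scene. Friction and masses are not known exactly. Their poses are not given: they have to be found in the camera images.
- rail: Fixed chrome frame: a level square bar, 20 x 20 mm in section, 280 mm long, top face 100 mm above the desk, on two 20 mm square posts 130 mm either side of its middle, each with a 110 x 30 x 6 mm foot. Origin on the desk under the bar's middle; y along the bar, z up.
- rail_mid (a point): Centre of the top face of the rail's bar (same axes as the rail).
- sign: Loose saddle sign, 72 mm tall, about 0.16 kg, standing on the desk: aluminium channel open below, 100 mm long, 34 wide, 30 high (26 wide, 25 deep inside), with a stiff upright white card on top. Origin at the centre of its underside; y along its length, x across, z up; alike both ways round. Can be gripped from above across its side walls (34 mm), the card between the fingers.
- sign_seat (a point): Centre of the underside of the channel's roof, 25 mm above the sign's origin; it meets rail_mid when the sign sits at the middle of the rail.
- sign_edge (a point): Middle of the top edge of the sign's card, 72 mm above the sign's origin (same axes). The card is 5 mm thick (along x), 100 mm long (along y), and rises 42 mm from the middle of the channel's roof.
- stand: Fixed dark steel stand that the clip is parked on: foot 70 x 80 x 10 mm with an upright plate 5 mm thick (along x), 60 mm long (along y), its top edge 45 mm above the desk. Origin on the desk at the centre of the foot.
- clip: Loose steel spring clip, 80 g, parked upright, its pin barrel (12 mm across, 36 long) on the stand plate's top edge and its jaws clamped on the plate. Origin on the pin axis, 51 mm above the desk when parked; y along the pin, x from jaw to jaw, z up to the handles; alike both ways round. Squeezing the handles together along x opens the jaws; released, it springs shut.
- clip_grip (a point): Point midway between the clip's two flat handles, 34 mm above the pin: where to squeeze, from above, along x. Handles 26 mm wide (y), rising 49 mm above the pin and splayed to 57 mm over their outer tips (23 mm at the roots); fully squeezed they stand parallel, about 20 mm over the outer faces. Full opening takes about 9 N per side; a 15 to 25 N grip holds it at the stop.
- clip_a (a joint): Angle of the clip's +x half in rad: 0 when clamped on a 5 mm thickness, -0.07 shut, 0.36 fully open (stop). Spring 0.45 N m/rad, already wound by 0.35 rad at 0.
- clip_b (a joint): The same for the clip's -x half; both open together when squeezed evenly.
- tip_a (a point): Inner lower edge, middle, of the +x jaw (flat, 32 mm wide along y), 34 mm below the pin when clamped, about 31 mm when fully open, when the two tips gape about 28 mm. A card edge can enter the jaws up to 6 mm below the pin.
- tip_b (a point): Inner lower edge, middle, of the -x jaw.
- mug: Bystander: white mug, 80 mm across and 92 mm tall, handle at its +y side. Origin at the centre of its underside. Leave alone.
- tape: Bystander: roll of brown packing tape lying flat, 90 mm across and 24 mm tall. Origin at the centre of its underside. Leave alone.
- carton: Bystander: closed cardboard carton, 90 x 120 x 70 mm (x, y, z). Origin at the centre of its underside. Leave alone.
Things that resemble listed ones, but are neither listed nor needed, are in the scene too. What is shaped like the clip but blue or pink is not meant.

How it is judged:
On the way, in this order (a step that is already met when the one before it is completed fails the run):
1. the sign sits astride the rail, fully down, near its middle, and is let go (z of sign_seat in the frame of rail_mid between -0.004 and 0.004 m and y of sign_seat in the frame of rail_mid between -0.05 and 0.05 m and x of sign_seat in the frame of rail_mid between -0.008 and 0.008 m and angle between sign's own z axis and vertical below 0.08 rad and angle between the y axis of sign and the y axis of rail, either way round below 0.12 rad and contact force between the fingers and sign below 0.2 N), for 0.3 s.
2. the clip is lifted off its stand in the fingers, squeezed open (value of joint each of clip_a, clip_b above 0.2 rad and contact force between the fingers and clip above 2 N and distance between clip and stand above 0.1 m), for 0.2 s.
At the end, for the whole second after the job is handed in: Sign let go on the rail: down within 4 mm, within 50 mm of its middle, upright. Clip in the fingers, each half open over 0.2 rad, tips over 6 mm each side of the card's mid-plane, over 7 mm below its edge, within 30 mm of its middle, upright, along the card, touching nothing else, still (all of step 1 and value of joint each of clip_a, clip_b above 0.2 rad and contact force between the fingers and clip above 2 N and ((x of tip_a in the frame of sign above 0.006 m and x of tip_b in the frame of sign below -0.006 m) or (x of tip_a in the frame of sign below -0.006 m and x of tip_b in the frame of sign above 0.006 m)) and angle between the y axis of clip and the y axis of sign, either way round below 0.25 rad and angle between clip's own z axis and vertical below 0.25 rad and z of each of tip_a, tip_b in the frame of sign_edge below -0.007 m and y of tip_a in the frame of sign_edge between -0.03 and 0.03 m and y of tip_b in the frame of sign_edge between -0.03 and 0.03 m and contact force between clip and sign below 0.3 N and contact force between clip and rail below 0.3 N and contact force between clip and stand below 0.3 N and linear speed of clip below 0.03 m/s and linear speed of sign below 0.02 m/s); the arm keeps its last pose, push and grip.
It fails at once if the mug is moved more than 30 mm (distance of mug from where it was at the start of the episode above 0.03 m).
It fails at once if the tape roll is moved more than 30 mm (distance of tape from where it was at the start of the episode above 0.03 m).
It fails at once if the carton is moved more than 30 mm (distance of carton from where it was at the start of the episode above 0.03 m).
It also fails if it takes over 54 s, if anything falls off the work surface, if the arm or the gripper's body presses on something with over 40 N, if the wrist force passes 120 N, or if a joint passes its speed limit or range.

## Working session

There is one attempt and no reset: what is moved stays moved. The work goes in short steps, Python scripts to look and compute and a tool call to move; the robot and the scene stay as the last step left them, time stands still between calls to the robot, and variables do not carry over. Pictures are saved under pics/ and viewed, at most 10 in all, crops included, and the job is handed in when it is done.

Besides the shell and the picture viewer there is one more tool, called after ">>>" in YAML: its name, and indented under it one key for each argument. move_arm: Moves the arm, as the interface text tells. Its arguments: {"type":"object","properties":{"targets":{"type":"array"},"newtons":{"type":"number"}},"required":["targets"]}

```bash
ls; mkdir -p pics
python3 - <<'E'
from plant import status, grab_frame, camera_model, ctrl
import cv2
print(status.observe()); print(ctrl.tips_ahead)
for n in ("scene","top"):
    f=grab_frame(n); cv2.imwrite(f"pics/{n}0.png",f[:,:,::-1]); m=camera_model(n); print(n,m)
print(camera_model("wrist"))
E
```

```text
pics
{'time': 0.0, 'qpos': array([ 1.08336303e+00,  3.51215829e-01,  1.65242041e+00,  2.05381263e-05,
        1.13905025e+00, -8.45863953e-02]), 'qd': array([ 0.00027743, -0.00140762,  0.00088719,  0.00124612,  0.00146695,
       -0.00133711]), 'joint_efforts': array([-2.36520555e-04, -4.97316957e+01, -2.85256577e+01,  6.98645879e-02,
        2.56419025e-02, -1.34050929e-04]), 'position': array([0.21542093, 0.50567575, 0.197614  ]), 'tcp_rot': array([-3.14050430e+00, -1.10990962e-04,  2.73873709e+00]), 'wrist_force': array([ 0.30557915,  0.09300531, -0.00678524]), 'moment': array([-0.01867082,  0.01462177, -0.01456602]), 'grip_force': 0.0, 'finger_gap': 0.09259024241811943}
0.014
scene {'camera_matrix': array([[438.09524231,   0.        , 316.79666504],
       [  0.        , 438.09524231, 200.21627544],
       [  0.        ,   0.        ,   1.        ]]), 'R': array([[-0.82055802,  0.57131404,  0.01687587],
       [ 0.31498279,  0.47664186, -0.82073039],
       [-0.47693854, -0.6681413 , -0.5710664 ]]), 't': array([ 0.46903947, -0.07791978,  1.07103143])}
top {'camera_matrix': array(
[... 181 characters left out ...]
11224,  0.00181193],
       [-0.96876065, -0.12278297, -0.21546959],
       [ 0.21399249,  0.02525155, -0.97650887]]), 't': array([-0.09010331,  0.57049548,  0.85666135])}
{'camera_matrix': array([[306.06007712,   0.        , 319.9838155 ],
       [  0.        , 306.06007712, 199.24673219],
       [  0.        ,   0.        ,   1.        ]]), 'T_tool_cam': array([[ 6.81822035e-04, -9.71171608e-01, -2.38380457e-01,
         6.54838663e-02],
       [ 9.99999747e-01,  7.10234539e-04, -3.32986874e-05,
         3.92953778e-04],
       [ 2.01644774e-04, -2.38380374e-01,  9.71171847e-01,
        -1.85882781e-01],
       [ 0.00000000e+00,  0.00000000e+00,  0.00000000e+00,
         1.00000000e+00]])}
```

View pics/top0.png

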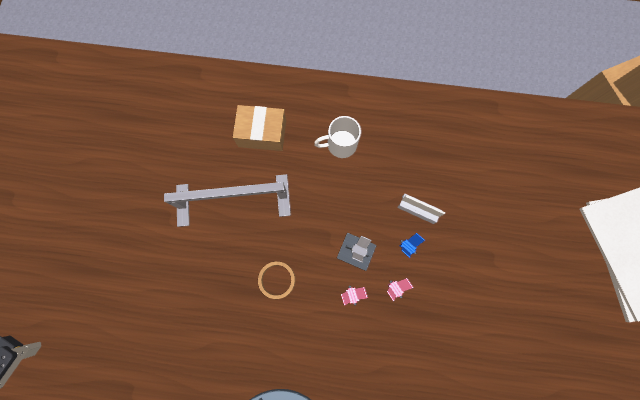

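View pics/scene0.png

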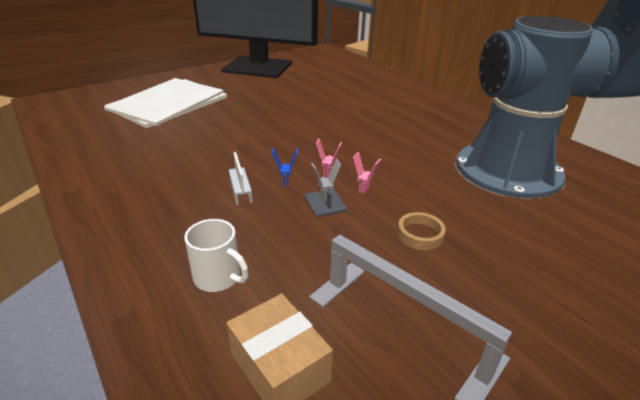

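The top view shows the sign at about (421,208), the stand and grey clip at (359,249), and the rail from (165,197) to (287,187). The blue and pink clips are decoys, and the tape is at (276,280). The scene view agrees.

```bash
cat > h.py <<'E'
from plant import status, grab_frame, camera_model, ctrl
import numpy as np, cv2
from scipy.spatial.transform import Rotation as Rn
def cam(n,st=None):
    m=camera_model(n); K=m["camera_matrix"]
    if n!="wrist":
        return K,m["R"],m["t"]
    T=np.eye(4); T[:3,:3]=Rn.from_euler("xyz",st["tcp_rot"]).as_matrix(); T[:3,3]=st["position"]
    W=np.linalg.inv(T@m["T_tool_cam"]); return K,W[:3,:3],W[:3,3]
def ray(c,p):
    K,R,t=c; o=-R.T@t; d=R.T@np.linalg.solve(K,[p[0],p[1],1.]); return o,d/np.linalg.norm(d)
def onz(c,p,z):
    o,d=ray(c,p); return o+d*(z-o[2])/d[2]
def tri(cs,ps):
    A=np.zeros((3,3));b=np.zeros(3)
    for c,p in zip(cs,ps):
        o,d=ray(c,p);M=np.eye(3)-np.outer(d,d);A+=M;b+=M@o
    X=np.linalg.solve(A,b); e=[np.linalg.norm((np.eye(3)-np.outer(d,d))@(X-o)) for o,d in (ray(c,p) for c,p in zip(cs,ps))]
    return X,max(e)
def proj(c,X):
    K,R,t=c; q=K@(R@np.asarray(X,float)+t); return q[:2]/q[2]
E
python3 - <<'E'
from h import *
np.set_printoptions(precision=4,suppress=True)
T=cam("top");S=cam("scene")
for n,p,z in [("rail a",(165,197),.1),("rail b",(287,187),.1),("sign",(421,208),.03),("stand",(357,252),.01),("clip",(361,248),.051),("tape",(276,280),.02),("mug",(343,140),.05),("carton",(259,123),.07),("blue",(412,245),.03),("pk",(354,296),.03)]: print(n,onz(T,p,z))
print(tri([T,S],[(287,187),(336,239)]),tri([T,S],[(165,197),(505,340)]))
E
```

```text
rail a [0.5229 0.3364 0.1   ]
rail b [0.5824 0.0577 0.1   ]
sign [ 0.5874 -0.2754  0.03  ]
stand [ 0.4601 -0.1293  0.01  ]
clip [ 0.4673 -0.134   0.051 ]
tape [0.3673 0.06   0.02  ]
mug [ 0.7345 -0.0607  0.05  ]
carton [0.7452 0.155  0.07  ]
blue [ 0.4923 -0.2597  0.03  ]
pk [ 0.3539 -0.1311  0.03  ]
(array([0.5825, 0.0611, 0.0892]), np.float64(0.0032950664782320127)) (array([0.5246, 0.3388, 0.0925]), np.float64(0.0009307693823367103))
```

>>> move_arm:
  targets:
    - {"x": 0.18, "y": -0.22, "z": 0.07, "rz": -0.175}
    - {"x": 0.18, "y": -0.22, "z": 0.07, "rz": -0.175}
    - {"x": 0.18, "y": -0.22, "z": 0.07, "rz": -0.175}
    - {"x": 0.18, "y": -0.22, "z": 0.07, "rz": -0.175}
    - {"x": 0.18, "y": -0.22, "z": 0.07, "rz": -0.175}
    - {"x": 0.18, "y": -0.22, "z": 0.07, "rz": -0.175}
    - {"x": 0.18, "y": -0.22, "z": 0.07, "rz": -0.175}
    - {"x": 0}
    - {"x": 0}

```text
schema error: expected keys x, y, z, rx, ry, rz, grip
```

```bash
cat > snap.py <<'E'
import sys,pickle
from h import *
n=sys.argv[1]; st=status.observe(); f=grab_frame("wrist"); cv2.imwrite(f"pics/{n}.png",f[:,:,::-1]); pickle.dump(cam("wrist",st),open(f"pics/{n}.pkl","wb"))
print(st["time"],st["position"].round(4),st["tcp_rot"].round(4))
E
python3 snap.py w1
```

```text
0.1 [0.2154 0.5057 0.1977] [-3.1406e+00 -1.0000e-04  2.7388e+00]
```

View pics/w1.png

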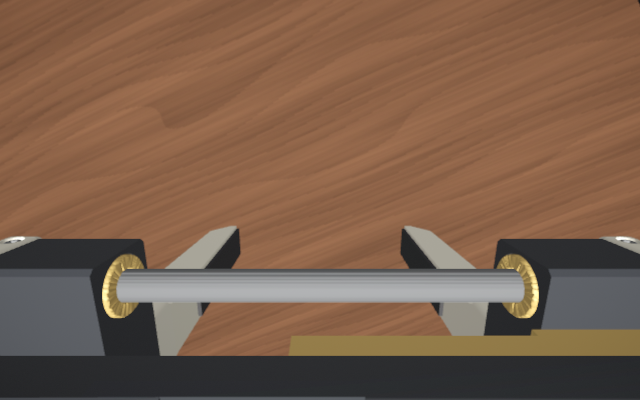

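>>> move_arm:
  targets:
    - {"x": 0.05, "y": -0.3, "z": 0, "rz": -0.075}
    - {"x": 0.05, "y": -0.3, "z": 0, "rz": -0.075}
    - {"x": 0.05, "y": -0.3, "z": 0, "rz": -0.075}
    - {"x": 0.05, "y": -0.3, "z": 0, "rz": -0.075}
    - {"x": 0.05, "y": -0.3, "z": 0, "rz": -0.075}
    - {"x": 0.05, "y": -0.3, "z": 0, "rz": -0.075}
    - {"x": 0}
    - {"x": 0}

```text
schema error: expected keys x, y, z, rx, ry, rz, grip
```

```bash
python3 snap.py w2
```

```text
0.15 [0.2154 0.5058 0.1977] [-3.1407e+00 -1.0000e-04  2.7388e+00]
```

View pics/w2.png

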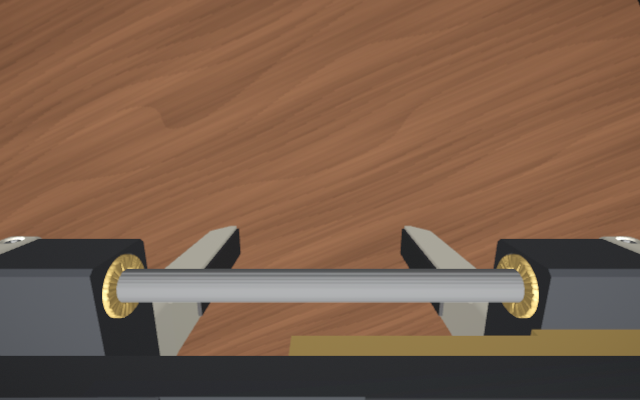

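>>> move_arm:
  targets:
    - {"x": 0.22, "y": -0.172, "z": 0.056, "rx": 0, "ry": 0, "rz": 0.057, "grip": 1}
    - {"x": 0.22, "y": -0.172, "z": 0.056, "rx": 0, "ry": 0, "rz": 0.057, "grip": 1}
    - {"x": 0.22, "y": -0.172, "z": 0.056, "rx": 0, "ry": 0, "rz": 0.057, "grip": 1}
    - {"x": 0.22, "y": -0.172, "z": 0.056, "rx": 0, "ry": 0, "rz": 0.057, "grip": 1}
    - {"x": 0.22, "y": -0.172, "z": 0.056, "rx": 0, "ry": 0, "rz": 0.057, "grip": 1}
    - {"x": 0.22, "y": -0.172, "z": 0.056, "rx": 0, "ry": 0, "rz": 0.057, "grip": 1}
    - {"x": 0.22, "y": -0.172, "z": 0.056, "rx": 0, "ry": 0, "rz": 0.057, "grip": 1}
    - {"x": 0.22, "y": -0.172, "z": 0.056, "rx": 0, "ry": 0, "rz": 0.057, "grip": 1}
    - {"x": 0.22, "y": -0.172, "z": 0.056, "rx": 0, "ry": 0, "rz": 0.057, "grip": 1}
    - {"x": 0, "y": 0, "z": 0, "rx": 0, "ry": 0, "rz": 0, "grip": 1}
    - {"x": 0, "y": 0, "z": 0, "rx": 0, "ry": 0, "rz": 0, "grip": 1}

```text
time: 1.58
position: [0.6111, 0.1966, 0.2984]
tcp_rot: [-3.142, -0.001, 3.141]
wrist_force: [-1.4, -0.0, -1.0]
finger_gap: 0.0929
grip_force: 0.0
```

```bash
python3 snap.py w3
```

```text
1.575 [0.6111 0.1966 0.2984] [-3.1416e+00 -1.1000e-03  3.1412e+00]
```

View pics/w3.png

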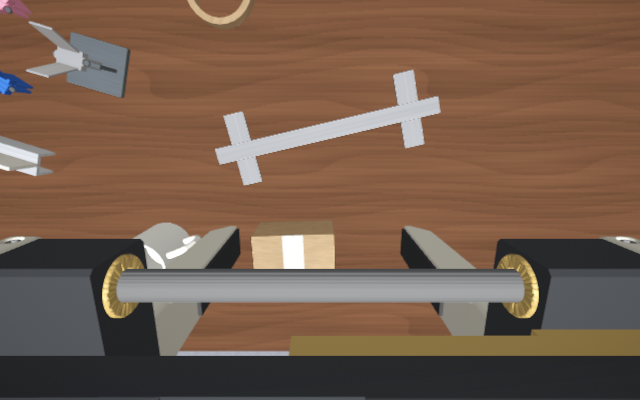

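The wrist view shows the rail bar clearly, from about (219,157) to (440,105), with the carton and mug behind the fingers. The clip on its stand is at (75,60). Now I'll go and look at the sign and clip.

>>> move_arm:
  targets:
    - {"x": -0.028, "y": -0.24, "z": 0, "rx": 0, "ry": 0, "rz": -0.201, "grip": 1}
    - {"x": -0.028, "y": -0.24, "z": 0, "rx": 0, "ry": 0, "rz": -0.201, "grip": 1}
    - {"x": -0.028, "y": -0.24, "z": 0, "rx": 0, "ry": 0, "rz": -0.201, "grip": 1}
    - {"x": -0.028, "y": -0.24, "z": 0, "rx": 0, "ry": 0, "rz": -0.201, "grip": 1}
    - {"x": -0.028, "y": -0.24, "z": 0, "rx": 0, "ry": 0, "rz": -0.201, "grip": 1}
    - {"x": -0.028, "y": -0.24, "z": 0, "rx": 0, "ry": 0, "rz": -0.201, "grip": 1}
    - {"x": -0.028, "y": -0.24, "z": 0, "rx": 0, "ry": 0, "rz": -0.201, "grip": 1}
    - {"x": -0.028, "y": -0.24, "z": 0, "rx": 0, "ry": 0, "rz": -0.201, "grip": 1}
    - {"x": -0.028, "y": -0.24, "z": 0, "rx": 0, "ry": 0, "rz": -0.201, "grip": 1}
    - {"x": -0.028, "y": -0.24, "z": 0, "rx": 0, "ry": 0, "rz": -0.201, "grip": 1}
    - {"x": -0.028, "y": -0.24, "z": 0, "rx": 0, "ry": 0, "rz": -0.201, "grip": 1}
    - {"x": 0, "y": 0, "z": 0, "rx": 0, "ry": 0, "rz": 0, "grip": 1}
    - {"x": 0, "y": 0, "z": 0, "rx": 0, "ry": 0, "rz": 0, "grip": 1}

```text
time: 3.25
position: [0.5502, -0.3302, 0.2989]
tcp_rot: [-3.141, -0.001, 1.407]
wrist_force: [0.3, 1.2, 1.0]
finger_gap: 0.0929
grip_force: 0.0
```

```bash
python3 snap.py w4
python3 - <<'E'
import pickle
from h import *
np.set_printoptions(precision=4,suppress=True)
c=pickle.load(open("pics/w3.pkl","rb")); im=cv2.imread("pics/w3.png"); h=cv2.cvtColor(im,cv2.COLOR_BGR2HSV)
m=((h[:,:,1]<50)&(h[:,:,2]>110)).astype(np.uint8); m[195:]=0; m[:,:200]=0
k,l,s,cc=cv2.connectedComponentsWithStats(m); i=1+s[1:,4].argmax(); m=l==i; print(s[i])
P=[]
for x in range(265,390):
    r=np.where(m[:,x])[0]; P.append((x,r.min(),r.max()+1))
P=np.array(P); a=np.polyfit(P[:,0],P[:,1],1); b=np.polyfit(P[:,0],P[:,2],1); mid=(a+b)/2
ys,xs=np.where(m); d=np.abs(ys-np.polyval(mid,xs))<5; x0,x1=xs[d].min(),xs[d].max()+1; print(x0,x1,a,b)
A,B=[onz(c,(x,np.polyval(mid,x)),.1) for x in (x0,x1)]
print(A,B,np.linalg.norm(A-B),(A+B)/2,np.arctan2(*(B-A)[[0,1]]))
w=[onz(c,(320,np.polyval(q,320)),.1) for q in (a,b)]; print("width~",np.linalg.norm(w[0]-w[1]))
# height from top view
T=cam("top"); print(proj(T,A),proj(T,B))
E
```

```text
3.25 [ 0.5502 -0.3302  0.2989] [-3.1414e+00 -5.0000e-04  1.4074e+00]
[ 215   70  226  115 6291]
216 440 [ -0.2375 199.4983] [ -0.2354 216.5752]
[0.5854 0.0667 0.1   ] [0.522  0.3409 0.1   ] 0.2814372971956139 [0.5537 0.2038 0.1   ] -0.22743058904767277
width~ 0.021272946415212164
[283.3712 185.2934] [162.9939 197.1382]
```

View pics/w4.png

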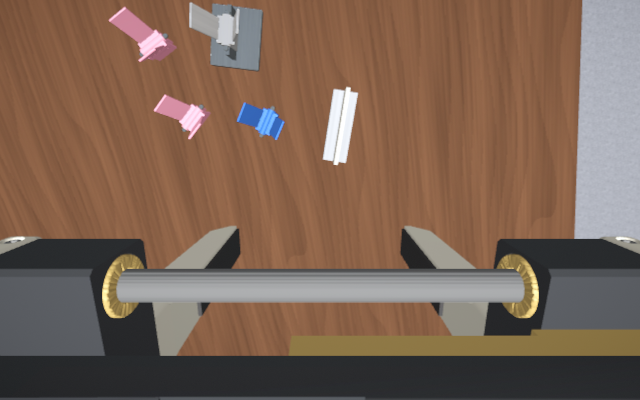

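The view shows the sign at (341,126), almost under the camera. The clip on its stand is at (230,30), with the blue clip and the two pink ones nearby.

Run:
```python
import pickle
from h import *
np.set_printoptions(precision=4,suppress=True)
c=pickle.load(open("pics/w4.pkl","rb")); im=cv2.imread("pics/w4.png"); h=cv2.cvtColor(im,cv2.COLOR_BGR2HSV)
m=((h[:,:,1]<60)&(h[:,:,2]>110)).astype(np.uint8); m[190:]=0; m[:,:300]=0; m[:,400:]=0
k,l,s,cc=cv2.connectedComponentsWithStats(m); i=1+s[1:,4].argmax(); m=(l==i).astype(np.uint8); print(s[i],cc[i])
r=cv2.minAreaRect(cv2.findContours(m,0,2)[0][0]); b=cv2.boxPoints(r); print(r,b)
print("nadir",proj(c,-c[1].T@c[2]-[0,0,.3]))
g=im.max(2)
for y in (96,110,126,140,155): print(y,list(g[y,320:362]))
W=np.array([onz(c,p,.03) for p in b]); print(W, W.mean(0))
# card top edge = brightest
```

```text
[ 322   87   36   78 1834] [339.6821 125.1429]
((339.5540466308594, 125.17567443847656), (25.153043746948242, 78.74711608886719), 9.462321281433105) [[320.6757 161.946 ]
 [333.6216  84.2703]
 [358.4324  88.4054]
 [345.4865 166.0811]]
nadir [319.66  124.558]
96 [np.uint8(138), np.uint8(140), np.uint8(139), np.uint8(139), np.uint8(141), np.uint8(140), np.uint8(138), np.uint8(136), np.uint8(138), np.uint8(142), np.uint8(143), np.uint8(143), np.uint8(182), np.uint8(235), np.uint8(250), np.uint8(250), np.uint8(248), np.uint8(249), np.uint8(252), np.uint8(255), np.uint8(255), np.uint8(253), np.uint8(241), np.uint8(203), np.uint8(190), np.uint8(246), np.uint8(255), np.uint8(255), np.uint8(255), np.uint8(254), np.uint8(249), np.uint8(250), np.uint8(249), np.uint8(249), np.uint8(249), np.uint8(249), np.uint8(236), np.uint8(194), np.uint8(150), np.uint8(151), np.uint8(154), np.uint8(152)]
110 [np.uint8(135), np.uint8(134), np.uint8(132), np.uint8(137), np.uint8(141), np.uint8(140), np.uint8(141), np.uint8(142), np.uint8(141), np.uint8(139), np.uint8(195), np.uint8(242), np.uint8(251), np.uint8
[... 1766 characters left out ...]
int8(243), np.uint8(251), np.uint8(250), np.uint8(249), np.uint8(251), np.uint8(253), np.uint8(253), np.uint8(252), np.uint8(252), np.uint8(225), np.uint8(178), np.uint8(236), np.uint8(255), np.uint8(255), np.uint8(255), np.uint8(252), np.uint8(248), np.uint8(248), np.uint8(247), np.uint8(249), np.uint8(251), np.uint8(252), np.uint8(234), np.uint8(189), np.uint8(148), np.uint8(148), np.uint8(150), np.uint8(150), np.uint8(146), np.uint8(144), np.uint8(144), np.uint8(145), np.uint8(146), np.uint8(143), np.uint8(139), np.uint8(141), np.uint8(141), np.uint8(141)]
[[ 0.5535 -0.319   0.03  ]
 [ 0.5889 -0.2145  0.03  ]
 [ 0.6225 -0.2256  0.03  ]
 [ 0.589  -0.331   0.03  ]] [ 0.5885 -0.2725  0.03  ]
```

>>> move_arm:
  targets:
    - {"x": 0.048, "y": 0.072, "z": -0.224, "rx": 0, "ry": 0, "rz": -0.052, "grip": 1}
    - {"x": 0.048, "y": 0.072, "z": -0.224, "rx": 0, "ry": 0, "rz": -0.052, "grip": 1}
    - {"x": 0.048, "y": 0.072, "z": -0.224, "rx": 0, "ry": 0, "rz": -0.052, "grip": 1}
    - {"x": 0.048, "y": 0.072, "z": -0.224, "rx": 0, "ry": 0, "rz": -0.052, "grip": 1}
    - {"x": 0, "y": 0, "z": 0, "rx": 0, "ry": 0, "rz": 0, "grip": 1}
    - {"x": 0, "y": 0, "z": 0, "rx": 0, "ry": 0, "rz": 0, "grip": 1}

```text
time: 4.05
position: [0.5892, -0.2741, 0.1219]
tcp_rot: [3.139, 0.001, 1.244]
wrist_force: [-0.1, -0.8, -0.0]
finger_gap: 0.0934
grip_force: 0.0
```

```bash
python3 snap.py w5
python3 - <<'E'
import pickle
from h import *
np.set_printoptions(precision=4,suppress=True)
T=cam("top");S=cam("scene");c=pickle.load(open("pics/w4.pkl","rb"))
def cen(f,x0,x1,y0,y1,v=150):
    h=cv2.cvtColor(cv2.imread(f),cv2.COLOR_BGR2HSV); m=((h[:,:,1]<80)&(h[:,:,2]>v)).astype(np.uint8)
    z=np.zeros_like(m); z[y0:y1,x0:x1]=m[y0:y1,x0:x1]; k,l,s,cc=cv2.connectedComponentsWithStats(z); i=1+s[1:,4].argmax(); print(s[i],cc[i]); return cc[i]
p=[(339.68,125.14),cen("pics/top0.png",390,455,185,230),cen("pics/scene0.png",220,258,145,208)]
print(tri([c,T],p[:2]),tri([c,T,S],p),tri([c,S],[p[0],p[2]]))
for z in (0,.03,.072): print(proj(cam("wrist",status.observe()),[.5885,-.2725,z]))
a=cv2.imread("pics/w4.png")[0:90,150:290]; b=cv2.imread("pics/w3.png")[0:110,0:140]; t=cv2.imread("pics/top0.png")[225:280,330:390]
R=lambda i,w,h:cv2.resize(i,(w,h),interpolation=cv2.INTER_CUBIC)
o=np.zeros((600,800,3),np.uint8); o[:257,:400]=R(a,400,257); o[:314,400:]=R(b,400,314); o[314:589,:300]=R(t,300,275); o[314:600,420:]=R(cv2.imread("pics/w5.png")[100:300],380,286)
cv2.imwrite("pics/mix1.png",o)
E
```

```text
4.05 [ 0.5892 -0.2741  0.1219] [3.1392e+00 5.0000e-04 1.2440e+00]
[400 200  39  22 258] [418.7481 210.6783]
[229 152  22  42 463] [239.054  177.7235]
(array([ 0.5873, -0.2732,  0.0102]), np.float64(0.003673205691235337)) (array([ 0.5858, -0.2717,  0.0303]), np.float64(0.0059979795612880174)) (array([ 0.5892, -0.271 ,  0.0333]), np.float64(0.0002672473360524427))
[318.0404 188.3557]
[317.9906 194.9037]
[317.9011 206.6923]
```

View pics/mix1.png

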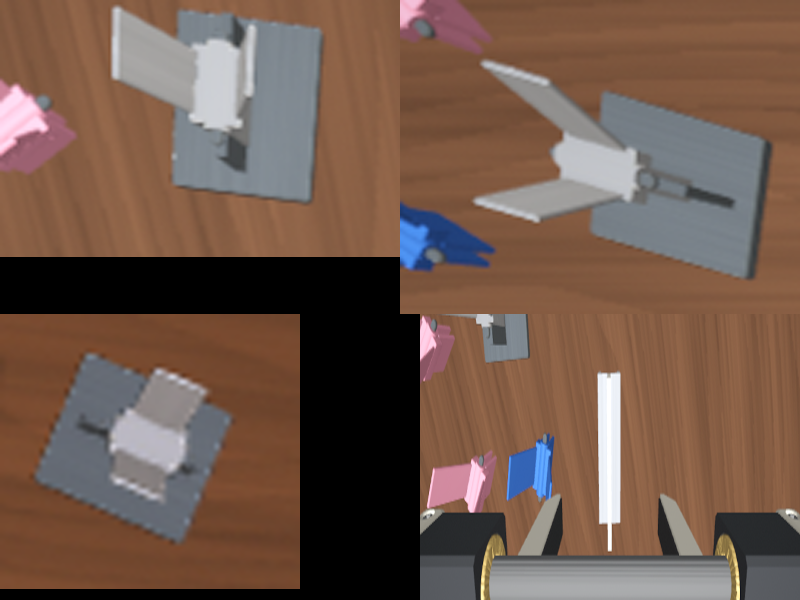

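The sign is centred between the fingers at column 319, and the heights agree. Descending to grip the side walls.

>>> move_arm:
  targets:
    - {"x": 0, "y": 0.004, "z": -0.157, "rx": 0, "ry": 0, "rz": 0, "grip": 1}
    - {"x": 0, "y": 0.004, "z": -0.157, "rx": 0, "ry": 0, "rz": 0, "grip": 1}
    - {"x": 0, "y": 0, "z": -0.157, "rx": 0, "ry": 0, "rz": 0, "grip": 1}
    - {"x": 0, "y": 0, "z": 0, "rx": 0, "ry": 0, "rz": 0, "grip": 1}
    - {"x": 0, "y": 0, "z": 0, "rx": 0, "ry": 0, "rz": 0, "grip": -0.35}
    - {"x": 0, "y": 0, "z": 0, "rx": 0, "ry": 0, "rz": 0, "grip": -0.35}
    - {"x": 0, "y": 0, "z": 0, "rx": 0, "ry": 0, "rz": 0, "grip": -0.35}
    - {"x": 0, "y": 0, "z": 0, "rx": 0, "ry": 0, "rz": 0, "grip": -0.35}
    - {"x": 0, "y": 0, "z": 0, "rx": 0, "ry": 0, "rz": 0, "grip": -0.35}
    - {"x": 0, "y": 0, "z": 0, "rx": 0, "ry": 0, "rz": 0, "grip": -0.35}
  newtons: 20

```text
time: 5.35
position: [0.5884, -0.2724, 0.0255]
tcp_rot: [-3.142, 0.0, 1.242]
wrist_force: [-0.2, 0.4, 0.7]
finger_gap: 0.0376
grip_force: 0.0
```

>>> move_arm:
  targets:
    - {"x": 0, "y": 0, "z": 0, "rx": 0, "ry": 0, "rz": 0, "grip": -1}
    - {"x": 0, "y": 0, "z": 0, "rx": 0, "ry": 0, "rz": 0, "grip": -1}
    - {"x": 0, "y": 0, "z": 0, "rx": 0, "ry": 0, "rz": 0, "grip": -1}
    - {"x": 0, "y": 0, "z": 0, "rx": 0, "ry": 0, "rz": 0, "grip": -1}

```text
time: 5.85
position: [0.5884, -0.2724, 0.0255]
tcp_rot: [-3.142, -0.0, 1.242]
wrist_force: [0.4, 0.5, -0.9]
finger_gap: 0.005
grip_force: 20.0
```

```bash
python3 snap.py w6
python3 - <<'E'
from h import *
t=grab_frame("top")[:,:,::-1]; s=grab_frame("scene")[:,:,::-1]
R=lambda i,w,h:cv2.resize(i,(w,h),interpolation=cv2.INTER_CUBIC)
o=np.zeros((600,800,3),np.uint8); o[:300,:400]=R(t[170:290,350:510],400,300); o[:300,400:]=R(s[120:240,180:340],400,300); o[300:,:480]=R(cv2.imread("pics/w6.png")[0:400],480,300)
cv2.imwrite("pics/mix2.png",o)
E
```

```text
5.85 [ 0.5884 -0.2724  0.0255] [-3.1415 -0.      1.2418]
```

View pics/mix2.png

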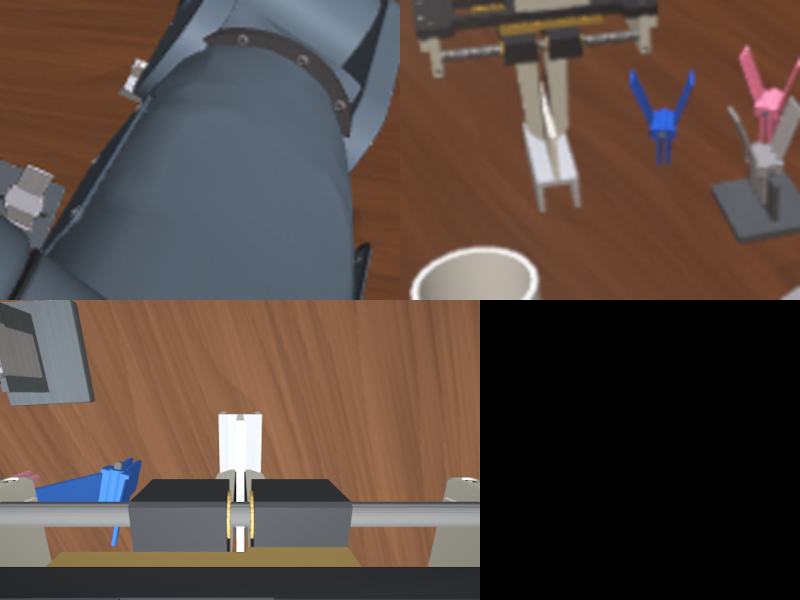

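The pictures show the fingers pinching the 5 mm card, with their tips above the channel roof rather than beside the walls. So the fingertips sit higher than `tips_ahead` suggests. I'll check where they really are using the scene camera.

Run:
```python
from h import *
np.set_printoptions(precision=4,suppress=True)
S=cam("scene"); T=camera_model("wrist")["T_tool_cam"]
for z in (0,.0115,.03,.0435,.072,.0955,.12): print(z,proj(S,[.5884,-.2724,z]))
# wrist-image tip corners, opened 93 mm
K=camera_model("wrist")["camera_matrix"]; iT=np.linalg.inv(T)
for tz in (-.03,-.018,0,.014): 
  q=K@(iT@[ .0075,.0465,tz,1])[:3]; q2=K@(iT@[-.0075,.0465,tz,1])[:3]; print(tz,q[:2]/q[2],q2[:2]/q2[2])
f=grab_frame("scene")
for r in range(150,200,2): print(r,[tuple(int(v) for v in f[r,c]) for c in (233,239,246)])
```

```text
0 [240.4758 190.1149]
0.0115 [240.0449 185.765 ]
0.03 [239.3393 178.6419]
0.0435 [238.8144 173.3437]
0.072 [237.6778 161.8706]
0.0955 [236.7103 152.1042]
0.12 [235.671  141.6135]
-0.03 [406.0654 235.3216] [404.2317 260.9727]
-0.018 [400.3668 228.0185] [398.764  252.1571]
0 [393.1002 218.7058] [391.7696 240.8801]
0.014 [388.2929 212.5449] [387.1287 233.3977]
150 [(157, 148, 132), (136, 129, 115), (131, 115, 98)]
152 [(157, 149, 132), (131, 123, 110), (133, 120, 104)]
154 [(157, 149, 133), (111, 104, 93), (135, 123, 107)]
156 [(157, 149, 132), (97, 89, 80), (139, 125, 110)]
158 [(157, 149, 133), (96, 89, 80), (143, 128, 112)]
160 [(157, 148, 132), (115, 110, 105), (143, 129, 112)]
162 [(157, 149, 132), (150, 145, 140), (145, 130, 113)]
164 [(157, 149, 133), (196, 192, 186), (145, 130, 113)]
166 [(157, 149, 132), (234, 232, 227), (146, 133, 117)]
168 [(157, 148, 133), (237, 235, 230), (152, 142, 127)]
170 [(157, 148, 132), (233, 230, 225), (152, 141, 125)]
172 [(158, 150, 134), (219, 214, 205), (125, 104, 89)]
174 [(184, 182, 182), (176, 169, 159), (152, 142, 142)]
176 [(210, 213, 221), (146, 137, 126), (180, 173, 177)]
178 [(211, 213, 222), (149, 141, 131), (207, 208, 218)]
180 [(211, 213, 222), (159, 152, 146), (212, 214, 221)]
182 [(210, 212, 220), (176, 172, 173), (215, 217, 224)]
184 [(198, 199, 208), (194, 193, 198), (215, 217, 224)]
186 [(184, 184, 191), (212, 215, 221), (218, 219, 225)]
188 [(157, 155, 158), (214, 216, 223), (219, 220, 227)]
190 [(129, 120, 118), (215, 217, 224), (216, 218, 224)]
192 [(120, 105, 99), (186, 186, 192), (151, 145, 143)]
194 [(113, 87, 74), (129, 113, 106), (110, 75, 59)]
196 [(109, 75, 57), (107, 69, 48), (109, 70, 47)]
198 [(109, 72, 52), (104, 68, 47), (111, 71, 49)]
```

Both cameras put the fingertips about 18 mm behind the TCP, a constant offset of about 32 mm from the stated value. The pinch on the card is sound and centred, so I'll carry the sign this way.

>>> move_arm:
  targets:
    - {"x": 0, "y": 0, "z": 0.275, "rx": 0, "ry": 0, "rz": 0, "grip": -1}
    - {"x": 0, "y": 0, "z": 0.275, "rx": 0, "ry": 0, "rz": 0, "grip": -1}
    - {"x": 0, "y": 0, "z": 0.275, "rx": 0, "ry": 0, "rz": 0, "grip": -1}
    - {"x": -0.0193, "y": 0.2645, "z": 0, "rx": 0, "ry": 0, "rz": 0.0787, "grip": -1}
    - {"x": -0.0193, "y": 0.2645, "z": 0, "rx": 0, "ry": 0, "rz": 0.0787, "grip": -1}
    - {"x": -0.0193, "y": 0.2645, "z": 0, "rx": 0, "ry": 0, "rz": 0.0787, "grip": -1}
    - {"x": -0.0193, "y": 0.2645, "z": 0, "rx": 0, "ry": 0, "rz": 0.0787, "grip": -1}
    - {"x": -0.0193, "y": 0.2645, "z": 0, "rx": 0, "ry": 0, "rz": 0.0787, "grip": -1}
    - {"x": -0.0193, "y": 0.2645, "z": 0, "rx": 0, "ry": 0, "rz": 0.0787, "grip": -1}
    - {"x": -0.0193, "y": 0.2645, "z": 0, "rx": 0, "ry": 0, "rz": 0.0787, "grip": -1}
    - {"x": -0.0193, "y": 0.2645, "z": 0, "rx": 0, "ry": 0, "rz": 0.0787, "grip": -1}
    - {"x": -0.0193, "y": 0.2645, "z": 0, "rx": 0, "ry": 0, "rz": 0.0787, "grip": -1}
    - {"x": 0, "y": 0, "z": 0, "rx": 0, "ry": 0, "rz": 0, "grip": -1}
    - {"x": 0, "y": 0, "z": 0, "rx": 0, "ry": 0, "rz": 0, "grip": -1}
    - {"x": 0, "y": 0, "z": 0, "rx": 0, "ry": 0, "rz": 0, "grip": -1}

```text
time: 7.92
position: [0.5538, 0.2026, 0.1905]
tcp_rot: [-3.141, 0.0, 1.797]
wrist_force: [0.0, -0.8, -1.1]
finger_gap: 0.0046
grip_force: 20.0
```

```bash
python3 snap.py w7
```

```text
7.925 [0.5538 0.2026 0.1905] [-3.1414e+00  2.0000e-04  1.7965e+00]
```

View pics/w7.png

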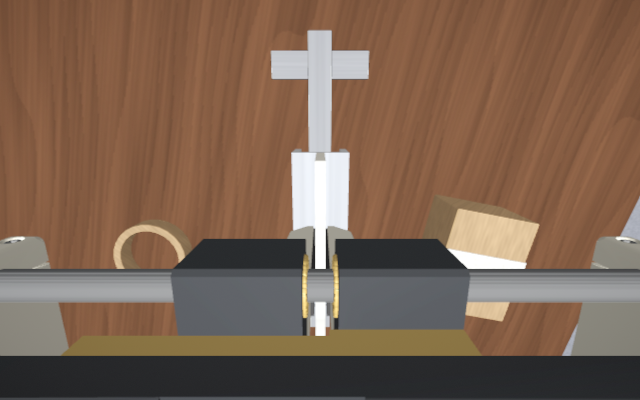

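Run:
```python
import pickle
from h import *
im=cv2.imread("pics/w7.png"); h=cv2.cvtColor(im,cv2.COLOR_BGR2HSV); m=(h[:,:,1]<60)&(h[:,:,2]>110)
c=pickle.load(open("pics/w7.pkl","rb")); R=Rn.from_euler("xyz",[-3.1414,.0002,1.7965]).as_matrix(); P=np.array([.5538,.2026,.1905])
for r,z in ((40,.1),(90,.1),(115,.1),(140,.1),(165,.195),(190,.195),(215,.195)):
    x=np.where(m[r,280:370])[0]+280; q=[(R.T@(onz(c,(e,r),z)-P))[:2].round(4) for e in (x.min()-.5,x.max()+.5)]; print(r,x.min(),x.max(),q)
```

```text
40 307 331 [array([ 0.1331, -0.0109]), array([0.1332, 0.0097])]
90 308 331 [array([ 0.0941, -0.0104]), array([0.0941, 0.0101])]
115 308 331 [array([ 0.0735, -0.0106]), array([0.0735, 0.0103])]
140 308 331 [array([ 0.0521, -0.0108]), array([0.0521, 0.0105])]
165 291 349 [array([ 0.0422, -0.0173]), array([0.0422, 0.0177])]
190 292 348 [array([ 0.027 , -0.0171]), array([0.027 , 0.0175])]
215 292 348 [array([ 0.0112, -0.0174]), array([0.0112, 0.0178])]
```

Aligned within about 0.5 mm, so I'm lowering.

>>> move_arm:
  targets:
    - {"x": 0, "y": 0, "z": -0.15, "rx": 0, "ry": 0, "rz": 0, "grip": -1}
    - {"x": 0, "y": 0, "z": -0.1, "rx": 0, "ry": 0, "rz": 0, "grip": -1}
    - {"x": 0, "y": 0, "z": -0.1, "rx": 0, "ry": 0, "rz": 0, "grip": -1}
    - {"x": 0, "y": 0, "z": -0.05, "rx": 0, "ry": 0, "rz": 0, "grip": -1}
    - {"x": 0, "y": 0, "z": -0.05, "rx": 0, "ry": 0, "rz": 0, "grip": -1}
    - {"x": 0, "y": 0, "z": 0, "rx": 0, "ry": 0, "rz": 0, "grip": -1}
    - {"x": 0, "y": 0, "z": 0, "rx": 0, "ry": 0, "rz": 0, "grip": -1}

```text
time: 8.85
position: [0.5538, 0.2037, 0.1009]
tcp_rot: [3.141, -0.0, 1.798]
wrist_force: [0.9, 0.8, -1.4]
finger_gap: 0.005
grip_force: 20.0
```

>>> move_arm:
  targets:
    - {"x": 0, "y": 0, "z": 0, "rx": 0, "ry": 0, "rz": 0, "grip": 0}
    - {"x": 0, "y": 0, "z": 0, "rx": 0, "ry": 0, "rz": 0, "grip": 0.5}
    - {"x": 0, "y": 0, "z": 0, "rx": 0, "ry": 0, "rz": 0, "grip": 1}
    - {"x": 0, "y": 0, "z": 0, "rx": 0, "ry": 0, "rz": 0, "grip": 1}
    - {"x": 0, "y": 0, "z": 0, "rx": 0, "ry": 0, "rz": 0, "grip": 1}
    - {"x": 0, "y": 0, "z": 0.25, "rx": 0, "ry": 0, "rz": 0, "grip": 1}
    - {"x": 0, "y": 0, "z": 0.25, "rx": 0, "ry": 0, "rz": 0, "grip": 1}
    - {"x": 0, "y": 0, "z": 0.25, "rx": 0, "ry": 0, "rz": 0, "grip": 1}
    - {"x": 0, "y": 0, "z": 0.25, "rx": 0, "ry": 0, "rz": 0, "grip": 1}
    - {"x": -0.067, "y": -0.2525, "z": 0, "rx": 0, "ry": 0, "rz": -0.081, "grip": 1}
    - {"x": -0.067, "y": -0.2525, "z": 0, "rx": 0, "ry": 0, "rz": -0.081, "grip": 1}
    - {"x": -0.067, "y": -0.2525, "z": 0, "rx": 0, "ry": 0, "rz": -0.081, "grip": 1}
    - {"x": -0.067, "y": -0.2525, "z": 0, "rx": 0, "ry": 0, "rz": -0.081, "grip": 1}
    - {"x": -0.067, "y": -0.2525, "z": 0, "rx": 0, "ry": 0, "rz": -0.081, "grip": 1}
    - {"x": -0.067, "y": -0.2525, "z": 0, "rx": 0, "ry": 0, "rz": -0.081, "grip": 1}
    - {"x": -0.067, "y": -0.2525, "z": 0, "rx": 0, "ry": 0, "rz": -0.081, "grip": 1}
    - {"x": -0.067, "y": -0.2525, "z": 0, "rx": 0, "ry": 0, "rz": -0.081, "grip": 1}
    - {"x": 0, "y": 0, "z": 0, "rx": 0, "ry": 0, "rz": 0, "grip": 1}
    - {"x": 0, "y": 0, "z": 0, "rx": 0, "ry": 0, "rz": 0, "grip": 1}

```text
time: 11.22
position: [0.4465, -0.1999, 0.3005]
tcp_rot: [-3.141, -0.0, 1.289]
wrist_force: [-1.1, 0.8, 0.3]
finger_gap: 0.0929
grip_force: 0.0
```

```bash
python3 snap.py w8
python3 - <<'E'
from h import *
s=grab_frame("scene")[:,:,::-1]; w=cv2.imread("pics/w8.png"); cv2.imwrite("pics/scene8.png",s)
R=lambda i,w,h:cv2.resize(i,(w,h),interpolation=cv2.INTER_CUBIC)
o=np.zeros((600,800,3),np.uint8); o[:300,:300]=R(s[220:370,320:470],300,300); o[300:,:300]=R(s[150:220,300:370],300,300); o[:480,300:]=R(w[40:200,220:387],500,480)
cv2.imwrite("pics/mix3.png",o)
E
```

```text
11.225 [ 0.4465 -0.1999  0.3005] [-3.1415e+00 -3.0000e-04  1.2893e+00]
```

View pics/mix3.png

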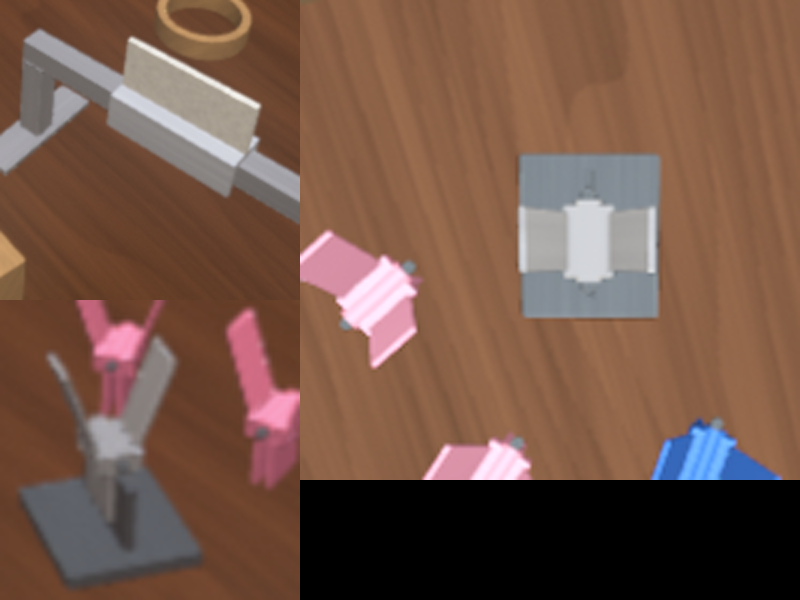

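The sign sits fully down on the rail. The clip is upright on its stand and square to the tool, with its barrel at about (316.4,120.7) and handle tips at columns 293.1 and 338.9.

Run:
```python
import pickle
from h import *
np.set_printoptions(precision=4,suppress=True)
c=pickle.load(open("pics/w8.pkl","rb")); S=cam("scene")
P=np.array([.4465,-.1999,.3005]); R=Rn.from_euler("xyz",[-3.1415,-.0003,1.2893]).as_matrix()
g=lambda x,y:(220+(x-300)*167/500,40+y*160/480)
sh=lambda n,p,z:print(n,onz(c,p,z),(R.T@(onz(c,p,z)-P))[:2])
for n,p,z in [("L",g(519,239),.1),("R",g(656,239),.1),("barrel",g(588.5,242),.057),("fTL",g(519,153),.01),("fTR",g(660,153),.01),("fBR",g(658.5,318),.01),("fBL",g(521.5,319),.01)]: sh(n,p,z)
# height by two views: barrel-top centre & handle tips in scene (crop *70/300)
s=lambda x,y:(300+x*70/300,150+(y-300)*70/300)
print(tri([c,S],[g(519,239),s(160,348)]),tri([c,S],[g(656,239),s(53,358)]),tri([c,S],[g(656,239),s(160,348)]),tri([c,S],[g(519,239),s(53,358)]))
# edges in w8 for subpixel check
im=cv2.imread("pics/w8.png"); h=cv2.cvtColor(im,cv2.COLOR_BGR2HSV)
for r in (115,119,124): print(list(h[r,286:346,1]))
```

```text
L [ 0.435  -0.1224  0.1   ] [ 0.0712 -0.0325]
R [ 0.4888 -0.1379  0.1   ] [0.0713 0.0234]
barrel [ 0.4617 -0.1308  0.057 ] [ 0.0706 -0.0046]
fTL [ 0.4403 -0.0799  0.01  ] [ 0.1135 -0.0392]
fTR [ 0.5071 -0.0991  0.01  ] [0.1135 0.0302]
fBR [ 0.4853 -0.1763  0.01  ] [0.0334 0.0308]
fBL [ 0.4176 -0.1572  0.01  ] [ 0.0329 -0.0396]
(array([ 0.4358, -0.123 ,  0.0975]), np.float64(0.0011541478878734864)) (array([ 0.4886, -0.1378,  0.1015]), np.float64(8.13800302169563e-05)) (array([ 0.4692, -0.1221,  0.1112]), np.float64(0.024524632859491788)) (array([ 0.4573, -0.1363,  0.0949]), np.float64(0.02661298999321079))
[np.uint8(127), np.uint8(127), np.uint8(128), np.uint8(126), np.uint8(125), np.uint8(127), np.uint8(109), np.uint8(4), np.uint8(7), np.uint8(0), np.uint8(4), np.uint8(4), np.uint8(4), np.uint8(4), np.uint8(4), np.uint8(3), np.uint8(3), np.uint8(4), np.uint8(6), np.uint8(6), np.uint8(4), np.uint8(4), np.uint8(6), np.uint8(4), np.uint8(8), np.uint8(9), np.uint8(7), np.uint8(7), np.uint8(9), np.uint8(9), np.uint8(8), np.uint8(9), np.uint8(8), np.uint8(9), np.uint8(9), np.uint8(9), np.u
[... 1238 characters left out ...]
uint8(3), np.uint8(9), np.uint8(5), np.uint8(4), np.uint8(4), np.uint8(4), np.uint8(4), np.uint8(6), np.uint8(4), np.uint8(4), np.uint8(4), np.uint8(4), np.uint8(4), np.uint8(3), np.uint8(4), np.uint8(4), np.uint8(4), np.uint8(8), np.uint8(9), np.uint8(9), np.uint8(9), np.uint8(9), np.uint8(8), np.uint8(8), np.uint8(9), np.uint8(8), np.uint8(9), np.uint8(9), np.uint8(8), np.uint8(7), np.uint8(1), np.uint8(5), np.uint8(5), np.uint8(3), np.uint8(5), np.uint8(5), np.uint8(5), np.uint8(5), np.uint8(3), np.uint8(3), np.uint8(5), np.uint8(5), np.uint8(8), np.uint8(6), np.uint8(10), np.uint8(14), np.uint8(14), np.uint8(122), np.uint8(128), np.uint8(125), np.uint8(126), np.uint8(127), np.uint8(126)]
```

Clip centre is (0.462, -0.131), handle-tip width 56 mm, tips at z about 0.10, yaw aligned. Going down to squeeze.

>>> move_arm:
  targets:
    - {"x": 0.019, "y": 0.087, "z": -0.2375, "rx": 0, "ry": 0, "rz": 0, "grip": 1}
    - {"x": 0.019, "y": 0.087, "z": -0.2375, "rx": 0, "ry": 0, "rz": 0, "grip": 1}
    - {"x": 0.019, "y": 0.087, "z": -0.2375, "rx": 0, "ry": 0, "rz": 0, "grip": 1}
    - {"x": 0.019, "y": 0.087, "z": -0.2375, "rx": 0, "ry": 0, "rz": 0, "grip": 1}
    - {"x": 0, "y": 0, "z": 0, "rx": 0, "ry": 0, "rz": 0, "grip": 1}
    - {"x": 0, "y": 0, "z": 0, "rx": 0, "ry": 0, "rz": 0, "grip": 1}
    - {"x": 0, "y": 0, "z": -0.155, "rx": 0, "ry": 0, "rz": 0, "grip": 1}
    - {"x": 0, "y": 0, "z": -0.155, "rx": 0, "ry": 0, "rz": 0, "grip": 1}
    - {"x": 0, "y": 0, "z": 0, "rx": 0, "ry": 0, "rz": 0, "grip": 1}
    - {"x": 0, "y": 0, "z": 0, "rx": 0, "ry": 0, "rz": 0, "grip": 1}

```text
time: 12.58
position: [0.4628, -0.1314, 0.0505]
tcp_rot: [3.139, 0.0, 1.289]
wrist_force: [-1.1, -0.4, 0.6]
finger_gap: 0.0927
grip_force: 0.0
```

>>> move_arm:
  targets:
    - {"x": 0, "y": 0, "z": 0, "rx": 0, "ry": 0, "rz": 0, "grip": -1}
    - {"x": 0, "y": 0, "z": 0, "rx": 0, "ry": 0, "rz": 0, "grip": -1}
    - {"x": 0, "y": 0, "z": 0, "rx": 0, "ry": 0, "rz": 0, "grip": -1}
    - {"x": 0, "y": 0, "z": 0, "rx": 0, "ry": 0, "rz": 0, "grip": -1}
    - {"x": 0, "y": 0, "z": 0, "rx": 0, "ry": 0, "rz": 0, "grip": -1}
    - {"x": 0, "y": 0, "z": 0, "rx": 0, "ry": 0, "rz": 0, "grip": -1}
    - {"x": 0, "y": 0, "z": 0, "rx": 0, "ry": 0, "rz": 0, "grip": -1}
    - {"x": 0, "y": 0, "z": 0, "rx": 0, "ry": 0, "rz": 0, "grip": -1}
    - {"x": 0, "y": 0, "z": 0, "rx": 0, "ry": 0, "rz": 0, "grip": -1}
    - {"x": 0, "y": 0, "z": 0, "rx": 0, "ry": 0, "rz": 0, "grip": -1}
  newtons: 20

```text
time: 13.82
position: [0.4614, -0.1307, 0.0494]
tcp_rot: [-3.141, 0.0, 1.289]
wrist_force: [-5.5, 1.2, 17.6]
finger_gap: 0.0185
grip_force: 20.0
```

>>> move_arm:
  targets:
    - {"x": 0, "y": 0, "z": 0.05, "rx": 0, "ry": 0, "rz": 0, "grip": -1}
    - {"x": 0, "y": 0, "z": 0.1, "rx": 0, "ry": 0, "rz": 0, "grip": -1}
    - {"x": 0, "y": 0, "z": 0.2, "rx": 0, "ry": 0, "rz": 0, "grip": -1}
    - {"x": 0, "y": 0, "z": 0.25, "rx": 0, "ry": 0, "rz": 0, "grip": -1}
    - {"x": 0, "y": 0, "z": 0.25, "rx": 0, "ry": 0, "rz": 0, "grip": -1}
    - {"x": 0, "y": 0, "z": 0.2, "rx": 0, "ry": 0, "rz": 0, "grip": -1}
    - {"x": 0, "y": 0, "z": 0, "rx": 0, "ry": 0, "rz": 0, "grip": -1}
    - {"x": 0, "y": 0, "z": 0, "rx": 0, "ry": 0, "rz": 0, "grip": -1}
    - {"x": 0, "y": 0, "z": 0, "rx": 0, "ry": 0, "rz": 0, "grip": -1}

```text
time: 14.95
position: [0.461, -0.1305, 0.2572]
tcp_rot: [-3.139, -0.0, 1.289]
wrist_force: [0.3, 0.1, -1.1]
finger_gap: 0.0184
grip_force: 20.0
```

```bash
python3 snap.py w9
python3 - <<'E'
import pickle
from h import *
np.set_printoptions(precision=4,suppress=True)
c=pickle.load(open("pics/w9.pkl","rb")); im=cv2.imread("pics/w9.png"); h=cv2.cvtColor(im,cv2.COLOR_BGR2HSV)
m=(h[:,:,1]<45)&(h[:,:,2]>90)
for r in range(150,268,4):
    x=np.where(m[r,250:390])[0]+250
    if len(x): 
        sp=np.split(x,np.where(np.diff(x)>1)[0]+1); print(r,[(int(a[0]),int(a[-1])) for a in sp if len(a)>1])
st=status.observe(); R=Rn.from_euler("xyz",st["tcp_rot"]).as_matrix()
print("proj: pin-end front, tips front, tips back, barrel back")
for q in ([.018,0,0],[-.018,0,0],[.016,.014,.03],[.016,-.014,.03],[-.016,.014,.03],[.013,.01,-.045]): print(q,proj(c,st["position"]+R@q))
S=cam("scene"); f=grab_frame("scene"); cv2.imwrite("pics/s9.png",f[:,:,::-1]); print("scene pin",proj(S,st["position"]), proj(S,st["position"]-[0,0,.03]))
E
```

```text
14.95 [ 0.461  -0.1305  0.2572] [-3.1391e+00 -2.0000e-04  1.2892e+00]
150 [(296, 345)]
154 [(296, 345)]
158 [(296, 345)]
162 [(296, 344)]
166 [(296, 344)]
170 [(296, 344)]
174 [(296, 344)]
178 [(296, 344)]
182 [(254, 258), (296, 344)]
186 [(250, 254), (296, 344)]
190 [(250, 257), (296, 344)]
194 [(250, 253), (297, 344)]
198 [(296, 305), (316, 324), (334, 343)]
202 [(297, 343)]
206 [(297, 343)]
210 [(297, 343)]
214 [(253, 254), (297, 343)]
218 [(297, 343)]
222 [(297, 343)]
226 [(295, 344)]
230 [(282, 358)]
234 [(276, 366)]
238 [(274, 366)]
242 [(280, 359)]
246 [(281, 298), (300, 340), (342, 359)]
250 [(281, 297), (300, 340), (343, 359)]
254 [(281, 297), (300, 340), (344, 359)]
258 [(283, 296), (300, 308), (314, 326), (332, 340), (344, 357)]
262 [(284, 295), (300, 308), (317, 323), (332, 340), (345, 356)]
266 [(284, 294), (300, 308), (332, 340), (346, 356)]
proj: pin-end front, tips front, tips back, barrel back
[0.018, 0, 0] [320.0535 202.7527]
[-0.018, 0, 0] [320.0131 256.0488]
[0.016, 0.014, 0.03] [339.3557 195.1306]
[0.016, -0.014, 0.03] [300.6376 195.1142]
[-0.016, 0.014, 0.03] [338.6838 236.8223]
[0.013, 0.01, -0.045] [340.6778 235.6364]
scene pin [328.1042  86.115 ] [327.5903 101.875 ]
```

The clip lifted cleanly: fingers at 18.4 mm, so fully open, and held symmetrically. Carrying it over the sign.

>>> move_arm:
  targets:
    - {"x": 0.0662, "y": 0.2386, "z": 0, "rx": 0, "ry": 0, "rz": 0.0926, "grip": -1}
    - {"x": 0.0662, "y": 0.2386, "z": 0, "rx": 0, "ry": 0, "rz": 0.0926, "grip": -1}
    - {"x": 0.0662, "y": 0.2386, "z": 0, "rx": 0, "ry": 0, "rz": 0.0926, "grip": -1}
    - {"x": 0.0662, "y": 0.2386, "z": 0, "rx": 0, "ry": 0, "rz": 0.0926, "grip": -1}
    - {"x": 0.0662, "y": 0.2386, "z": 0, "rx": 0, "ry": 0, "rz": 0.0926, "grip": -1}
    - {"x": 0.0662, "y": 0.2386, "z": 0, "rx": 0, "ry": 0, "rz": 0.0926, "grip": -1}
    - {"x": 0.0662, "y": 0.2386, "z": 0, "rx": 0, "ry": 0, "rz": 0.0926, "grip": -1}
    - {"x": 0, "y": 0, "z": 0, "rx": 0, "ry": 0, "rz": 0, "grip": -1}
    - {"x": 0, "y": 0, "z": 0, "rx": 0, "ry": 0, "rz": 0, "grip": -1}
    - {"x": 0, "y": 0, "z": 0, "rx": 0, "ry": 0, "rz": 0, "grip": -1}
    - {"x": 0, "y": 0, "z": 0, "rx": 0, "ry": 0, "rz": 0, "grip": -1}

```text
time: 16.42
position: [0.5543, 0.2025, 0.2587]
tcp_rot: [3.141, 0.0, 1.797]
wrist_force: [0.0, -0.2, -0.1]
finger_gap: 0.0183
grip_force: 20.0
```

```bash
python3 snap.py w10
python3 - <<'E'
import pickle
from h import *
np.set_printoptions(precision=4,suppress=True)
st=status.observe(); R=Rn.from_euler("xyz",st["tcp_rot"]).as_matrix(); P=st["position"]
c=pickle.load(open("pics/w10.pkl","rb")); im=cv2.imread("pics/w10.png"); h=cv2.cvtColor(im,cv2.COLOR_BGR2HSV)
for r in range(140,236,6):
    m=(h[r,270:370,1]<60)&(h[r,270:370,2]>110); x=np.where(m)[0]+270
    sp=np.split(x,np.where(np.diff(x)>1)[0]+1); print(r,[(int(a[0]),int(a[-1])) for a in sp if len(a)>1], "V",list(map(int,h[r,284:358:2,2])))
for n,q in [("card far",[.05,0,P[2]-.147]),("roof far",[.05,.017,P[2]-.105]),("tipF",[.016,.014,.03]),("tipB",[-.016,.014,.03]),("pinF",[.018,0,0])]: print(n,proj(c,P+R@q))
S=cam("scene"); f=grab_frame("scene"); cv2.imwrite("pics/s10.png",f[:,:,::-1])
E
```

```text
16.425 [0.5543 0.2025 0.2587] [3.1415e+00 1.0000e-04 1.7969e+00]
140 [(304, 335)] V [136, 137, 144, 141, 142, 140, 139, 136, 140, 149, 197, 251, 251, 249, 255, 255, 252, 219, 216, 229, 255, 250, 252, 251, 251, 251, 159, 138, 141, 136, 144, 146, 143, 140, 138, 136, 142]
146 [(304, 335)] V [133, 141, 142, 140, 140, 139, 136, 142, 149, 148, 198, 251, 251, 250, 255, 255, 252, 255, 255, 255, 255, 250, 251, 250, 251, 251, 156, 141, 139, 142, 147, 144, 141, 141, 137, 136, 144]
152 [(304, 335)] V [138, 143, 139, 140, 138, 141, 147, 149, 149, 147, 198, 252, 251, 249, 255, 255, 253, 255, 255, 255, 255, 250, 251, 250, 252, 252, 158, 141, 140, 147, 144, 142, 142, 139, 137, 139, 145]
158 [(304, 335)] V [142, 139, 139, 137, 145, 148, 147, 149, 147, 148, 181, 252, 251, 249, 255, 255, 253, 255, 255, 255, 254, 250, 250, 249, 252, 252, 142, 139, 146, 146, 144, 143, 141, 138, 133, 142, 142]
164 [(304, 335)] V [142, 137, 138, 147, 148, 147, 149, 149, 148, 148, 180, 252, 251, 248, 255, 255, 254, 255, 255, 255, 254, 250, 250, 249, 252, 252, 140, 139, 147, 144, 144, 142, 140, 136, 136, 137, 143]
170 [(304,
[... 1725 characters left out ...]
46, 128, 124, 208, 218, 219, 217, 219, 219, 220, 218, 218, 217, 199, 125, 128, 155, 176, 176, 173, 148, 146, 143, 145, 142, 139, 149]
224 [(297, 343)] V [150, 155, 152, 149, 144, 140, 145, 166, 169, 166, 129, 128, 123, 208, 217, 218, 217, 219, 219, 219, 218, 218, 217, 199, 121, 128, 128, 169, 176, 172, 150, 142, 145, 144, 137, 145, 156]
230 [(281, 301), (303, 337), (339, 359)] V [165, 165, 165, 165, 165, 165, 165, 165, 159, 104, 131, 129, 121, 200, 217, 218, 217, 219, 219, 219, 219, 218, 217, 199, 116, 129, 130, 105, 159, 165, 165, 165, 165, 165, 165, 165, 165]
card far [319.7014 140.9816]
roof far [335.3    138.9397]
tipF [339.0373 194.7574]
tipB [338.3812 236.4275]
pinF [319.6917 202.3529]
```

The jaw tips (inner edges at columns 300.5 and 340) straddle the card, which is centred at about 320 with its far end at row 141, as predicted. Lowering.

>>> move_arm:
  targets:
    - {"x": 0, "y": 0, "z": -0.15, "rx": 0, "ry": 0, "rz": 0, "grip": -1}
    - {"x": 0, "y": 0, "z": -0.12, "rx": 0, "ry": 0, "rz": 0, "grip": -1}
    - {"x": 0, "y": 0, "z": -0.1, "rx": 0, "ry": 0, "rz": 0, "grip": -1}
    - {"x": 0, "y": 0, "z": -0.07, "rx": 0, "ry": 0, "rz": 0, "grip": -1}
    - {"x": 0, "y": 0, "z": -0.05, "rx": 0, "ry": 0, "rz": 0, "grip": -1}
    - {"x": 0, "y": 0, "z": 0, "rx": 0, "ry": 0, "rz": 0, "grip": -1}
    - {"x": 0, "y": 0, "z": 0, "rx": 0, "ry": 0, "rz": 0, "grip": -1}
    - {"x": 0, "y": 0, "z": 0, "rx": 0, "ry": 0, "rz": 0, "grip": -1}
    - {"x": 0, "y": 0, "z": 0, "rx": 0, "ry": 0, "rz": 0, "grip": -1}
    - {"x": 0, "y": 0, "z": 0, "rx": 0, "ry": 0, "rz": 0, "grip": -1}

```text
time: 17.77
position: [0.5543, 0.2033, 0.1607]
tcp_rot: [3.141, -0.0, 1.798]
wrist_force: [0.4, 0.2, -0.7]
finger_gap: 0.0184
grip_force: 20.0
```

```bash
python3 snap.py w11
python3 - <<'E'
import pickle
from h import *
np.set_printoptions(precision=4,suppress=True)
st=status.observe(); R=Rn.from_euler("xyz",st["tcp_rot"]).as_matrix(); P=st["position"]; print(st["wrist_force"],st["moment"],st["finger_gap"],abs(st["qd"]).max())
c=pickle.load(open("pics/w11.pkl","rb")); im=cv2.imread("pics/w11.png"); h=cv2.cvtColor(im,cv2.COLOR_BGR2HSV)
for r in range(120,212,6): print(r,list(map(int,h[r,284:358:2,2])))
for n,q in [("card far",[.05,0,P[2]-.147]),("roof far",[.05,.017,P[2]-.105]),("tipF",[.016,.014,.03])]: print(n,proj(c,P+R@q))
E
```

```text
17.775 [0.5543 0.2033 0.1607] [ 3.1414 -0.      1.7983]
[ 0.4884  1.0438 -0.8248] [-0.0288  0.0977 -0.045 ] 0.01850496278774336 0.0023407087156870903
120 [144, 144, 143, 143, 143, 142, 138, 136, 139, 141, 138, 191, 216, 216, 216, 214, 210, 212, 214, 212, 212, 217, 218, 215, 127, 132, 135, 144, 146, 140, 135, 139, 137, 139, 140, 135, 139]
126 [143, 142, 143, 141, 142, 138, 135, 137, 140, 139, 139, 191, 216, 217, 216, 214, 210, 213, 214, 212, 212, 217, 218, 218, 122, 132, 143, 147, 142, 135, 140, 138, 137, 140, 137, 136, 144]
132 [142, 142, 142, 142, 140, 136, 135, 138, 140, 145, 148, 193, 216, 216, 216, 214, 211, 213, 214, 212, 212, 217, 219, 223, 118, 139, 147, 142, 136, 137, 140, 136, 139, 138, 135, 144, 146]
138 [141, 142, 140, 140, 136, 134, 136, 141, 147, 147, 149, 190, 217, 217, 216, 214, 211, 214, 214, 212, 213, 217, 219, 221, 136, 145, 145, 137, 135, 141, 136, 139, 140, 134, 142, 146, 143]
144 [141, 139, 139, 137, 134, 135, 143, 154, 163, 163, 156, 191, 213, 214, 213, 211, 206, 205, 206, 205, 210, 214, 214, 216, 155, 153, 162, 163, 156, 137, 138, 139, 136, 140, 145, 145, 141]

[... 1472 characters left out ...]
1, 225, 144, 143, 144, 144, 143, 142, 138, 138]
198 [149, 146, 148, 148, 146, 145, 154, 168, 170, 146, 129, 191, 247, 254, 254, 252, 132, 148, 148, 151, 152, 249, 248, 248, 242, 163, 129, 150, 174, 172, 156, 145, 144, 144, 141, 138, 135]
204 [147, 148, 148, 147, 146, 141, 150, 166, 167, 146, 141, 134, 130, 136, 199, 215, 204, 198, 191, 192, 205, 216, 199, 131, 129, 134, 139, 156, 177, 171, 153, 145, 144, 143, 140, 138, 134]
210 [147, 149, 148, 146, 144, 138, 150, 166, 168, 173, 182, 221, 217, 217, 217, 218, 219, 217, 218, 218, 217, 218, 217, 217, 218, 220, 180, 175, 175, 171, 153, 145, 146, 141, 140, 136, 135]
card far [319.6234 149.2915]
roof far [341.4595 145.02  ]
tipF [338.9467 194.9513]
```

The card is centred between the gaping jaws, no contact force shows, and the arm is still. Handing in.

```bash
python3 -c "
from plant import ctrl
print(ctrl.hand_in())"
```

```text
the job is handed in; nothing more can be done
None
```

The job is handed in: the sign sits fully down on the rail at its middle and let go, and the clip is held wide open over the middle of the card's top edge, with no contact force showing at the last reading; no verdict came back.

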